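Hang the incense-pot tools on their own pegs

TASK

The blue wax scraper has been hung on the yellow stand by mistake: first hang it by its eye on the peg of the blue stand, then take the yellow ash leveller out of the wooden block and hang it by its eye on the peg of the yellow stand. Leave both tools hanging still and upright, never drop a tool on the altar, and leave the vase, candle, incense pot and saucer standing where they are.

Things in the scene. Friction and masses are not known exactly. Their poses are not given: they have to be found in the camera images.
- leveller: ash leveller: flat yellow handle, brass blade; 180 mm long, about 160 g, loose. At the start it stands upright, blade down, in the slot of the wooden block, 55 mm deep. Origin: middle of the blade's lower edge; z up the tool to the handle's top, y across its width, x through its thickness (axis of the eye); both faces alike. Shaft 24 mm wide, 10 thick; blade 70 mm wide, 60 high, 6 thick.
- leveller_eye (a point): centre of the leveller's round 28 mm eye, which goes right through the handle along x; 132 mm above the blade's edge, 48 mm below the handle's top; axes as the leveller's
- leveller_top (a point): middle of the top end of the leveller's handle; axes as the leveller's. The uppermost 84 mm of the handle are a plate 44 mm wide and 10 mm thick; the 34 mm above the eye are solid, to pinch by the 10 mm thickness
- scraper: wax scraper: flat blue handle, steel blade; 160 mm long, about 160 g, loose. At the start it hangs by its eye on the yellow stand's peg, at least 30 mm from the post. Origin: middle of the blade's lower edge; z up the tool to the handle's top, y across its width, x through its thickness (axis of the eye); both faces alike. Shaft 24 mm wide, 10 thick; blade 50 mm wide, 40 high, 6 thick.
- scraper_eye (a point): centre of the scraper's round 28 mm eye, which goes right through the handle along x; 112 mm above the blade's edge, 48 mm below the handle's top; axes as the scraper's
- scraper_top (a point): middle of the top end of the scraper's handle; axes as the scraper's. The uppermost 84 mm of the handle are a plate 44 mm wide and 10 mm thick; the 34 mm above the eye are solid, to pinch by the 10 mm thickness
- yellow_stand: the leveller's own hook stand, fixed: yellow foot (90 mm diameter, 18 high), wooden post (24 mm diameter), yellow ball on top (280 mm overall). One level wooden peg, 12 mm diameter, along the stand's -x, axis 240 mm above the altar, 85 mm long from the post's surface to a yellow end knob (18 mm diameter, 10 long). Origin: centre of the foot's underside, z up.
- yellow_stand_peg (a point): point on the axis of the yellow stand's peg, 45 mm out from the post's surface (40 mm short of the knob); axes as the stand's. A tool hung on the peg has its eye's centre 8 mm below the axis.
- blue_stand: the scraper's own hook stand, fixed: blue foot (90 mm diameter, 18 high), wooden post (24 mm diameter), blue ball on top (260 mm overall). One level wooden peg, 12 mm diameter, along the stand's -x, axis 220 mm above the altar, 85 mm long from the post's surface to a blue end knob (18 mm diameter, 10 long). Origin: centre of the foot's underside, z up.
- blue_stand_peg (a point): point on the axis of the blue stand's peg, 45 mm out from the post's surface (40 mm short of the knob); axes as the stand's. A tool hung on the peg has its eye's centre 8 mm below the axis.
- block: wooden tool block, fixed, 50 (x) x 100 (y) x 70 mm high, with one slot in its top, 9 mm (x) by 76 mm (y), 55 mm deep. Origin: centre of its underside, z up.
- vase: white porcelain vase, closed top, loose, 68 mm diameter, 150 mm tall; origin centre of its underside. Bystander.
- candle: red electric candle on a brass foot, loose, 60 mm diameter at the foot, 127 mm tall; origin centre of its underside. Bystander.
- pot: blue glazed ceramic incense pot, open, loose, 90 mm diameter, 80 mm tall; origin centre of its underside. Bystander.
- saucer: stainless steel saucer, loose, 100 mm diameter, 16 mm tall; origin centre of its underside. Bystander.

How it is judged:
On the way, in this order (a step that is already met when the one before it is completed fails the run):
1. the scraper hangs still and released on the blue stand's peg (x of scraper_eye in the frame of blue_stand_peg between -0.037 and 0.042 m and y of scraper_eye in the frame of blue_stand_peg between -0.009 and 0.009 m and z of scraper_eye in the frame of blue_stand_peg between -0.013 and -0.003 m and angle between scraper's own z axis and vertical below 0.2 rad and angle between the x axis of scraper and the x axis of blue_stand, either way round below 0.6 rad and linear speed of scraper below 0.03 m/s and contact force between scraper and the fingers below 0.1 N), for 0.2 s.
2. the leveller hangs still and released on the yellow stand's peg (x of leveller_eye in the frame of yellow_stand_peg between -0.037 and 0.042 m and y of leveller_eye in the frame of yellow_stand_peg between -0.009 and 0.009 m and z of leveller_eye in the frame of yellow_stand_peg between -0.013 and -0.003 m and angle between leveller's own z axis and vertical below 0.2 rad and angle between the x axis of leveller and the x axis of yellow_stand, either way round below 0.6 rad and linear speed of leveller below 0.03 m/s and contact force between leveller and the fingers below 0.1 N), for 0.2 s.
At the end, for the whole second after the job is handed in: Scraper on the blue peg, leveller on the yellow peg, peg through the eye between post and knob: eye centre 3-13 mm below the peg axis, within 9 mm sideways, -37 to +42 mm along it from the named point; tilt < 0.2 rad, eye axis within 0.6 rad of the peg, speed < 0.03 m/s, not touched by the fingers (all of step 1 and all of step 2).
It fails at once if the vase shifted by more than 25 mm or tipped by more than 0.3 rad (distance of vase from where it was at the start of the episode above 0.025 m or angle between vase's own z axis and vertical above 0.3 rad).
It fails at once if the candle shifted by more than 25 mm or tipped by more than 0.3 rad (distance of candle from where it was at the start of the episode above 0.025 m or angle between candle's own z axis and vertical above 0.3 rad).
It fails at once if the pot shifted by more than 25 mm or tipped by more than 0.3 rad (distance of pot from where it was at the start of the episode above 0.025 m or angle between pot's own z axis and vertical above 0.3 rad).
It fails at once if the saucer shifted by more than 25 mm or tipped by more than 0.3 rad (distance of saucer from where it was at the start of the episode above 0.025 m or angle between saucer's own z axis and vertical above 0.3 rad).
It fails at once if a tool dropped: its eye less than 60 mm above the altar (height (world z) of any of scraper_eye, leveller_eye below 0.06 m).
It also fails if it takes over 72 s, if anything falls off the work surface, if the arm or the gripper's body presses on something with over 40 N, if the wrist force passes 120 N, or if a joint passes its speed limit or range.

ROBOT

A 6-joint arm with a two-finger parallel gripper is mounted at the origin on the work surface. World frame = base frame: x ahead of the robot, y to its left, z up, the work surface at z = 0. Lengths are in m, angles in rad, forces in N, time in s.
With the tool pointing down it reaches from about 0.325 to 0.875 m from the base axis. Payload 4.4 kg.
Tool frame: the origin (TCP) lies between the finger pads; the fingertips stand 14 mm ahead of it and the grasp point (between the pads) lies 5 mm behind it; z points along the fingers, y is the line along which they close (so a half turn about z gives the same grasp; the last joint's range is limited). The gripper opens to 85 mm and grips with 20 to 120 N. Pads are 22 mm wide; open, the fingers measure 114 mm over their backs; the gripper's body (76 mm by 85 mm) begins 54 mm behind the grasp point. The pads swing forward as they close: fully open they stand 13 mm farther back than shut.
Start: joints at [1.079, 0.207, 1.542, -0, 1.393, -0.15], TCP at [0.192, 0.542, 0.245] pointing down, gripper open.
Joint ranges: [-2.73, 2.73], [-0.86, 2.22], [0.23, 2.46], [-1.11, 4.25], [0.08, 2.63], [-2.82, 2.82]. Speed limits (rad/s): [2.79, 2.79, 3.14, 3.14, 3.14, 3.14].

INTERFACE

Orientations are given as a rotation vector (axis times angle).
In Python, from workcell import manip gives the robot as it stands. Calls block until the motion is done:
- manip.goto(position, orientation): joint-space move of the TCP to a pose.
- manip.move_l(position, rotation=None, rate=0.15, max_force=None): straight line of the TCP; rotation=None keeps the orientation; rate is the mean speed in m/s. With max_force (N) it stops when the force on the tool has changed by that much, and returns True; else False.
- manip.movej(angles): joint-space move.
- manip.gripper_to(opening, force=None): opening from 0.0 (shut) to 1.0 (fully open); force is the grip in N (None keeps the last); returns when the fingers have stopped.
- manip.sleep(seconds).
- manip.solve_ik(position, orientation): joint angles nearest the present ones, or None.
- manip.grab_frame(name): name is "scene" or "top" or "wrist"; returns the picture (420x560x3 uint8, red, green, blue); there is no depth.
- manip.camera_info(name): a dict with "vfov" (degrees; the focal length in pixels is half the picture's height over the tangent of half this angle, whatever the lens; pixels are square), "cx", "cy" (the principal point, pixels), "rvec" (rotation vector, rad) and "tvec" (3), from world to camera coordinates, as OpenCV has them. Camera axes: x right, y down, z forward; pixel columns grow to the right and rows downward; lengths in m; the calibration is good to about 2 mm. The wrist camera is an equidistant fisheye: a pixel r from the principal point sees the ray r / f radians off the axis. A picture is of the moment at which its call begins: read the wrist's pose just before it. camera_info takes no time and is no camera call; for the wrist camera it gives the pose at the moment of the call.
A pose or a line that the arm cannot do raises manip.IKError and nothing moves.
- manip.hand_in(): hands the job in; it is judged then, once.
Readings, each from a call of its own:
- manip.read_t(): time.
- manip.read_q(): joint angles.
- manip.read_qvel(): joint speeds.
- manip.read_tau(): joint torques, N m.
- manip.read_position(): TCP position.
- manip.read_tool_rot(): TCP orientation.
- manip.read_force(): force on the tool from outside, world axes, zero at the start.
- manip.read_wrist_torque(): the same for the moment, N m.
- manip.read_gripper_width(): opening from 0.0 (shut) to 1.0 (fully open).
- manip.read_grasp_force(): force on a finger pad.
Only numpy, scipy, OpenCV 4.12 (cv2) and the standard library are available. Lean on these libraries where they do the work, as an engineer would, in place of code of your own. Each camera call takes 0.05 s, during which the arm holds its last target. There are 200 camera calls.

## Working session

There is one attempt and no reset: what is moved stays moved. The work goes in short steps, each a Python script; the robot and the scene stay as the last script left them, time stands still between calls to the robot, and variables do not carry over. Pictures are saved under pics/ and viewed, at most 10 in all, crops included, and the job is handed in when it is done.

```bash
mkdir -p pics; ls; python3 - <<'E'
from workcell import manip
import cv2
for n in ("scene","top","wrist"):
    i=manip.camera_info(n);print(n,i)
    f=manip.grab_frame(n);cv2.imwrite(f"pics/{n}0.png",f[:,:,::-1])
a=cv2.imread("pics/scene0.png");b=cv2.imread("pics/top0.png")
print(manip.read_t(),manip.read_tool_rot())
E
```

```text
pics
scene {'vfov': 54.94429347269505, 'cx': 283.10276726221707, 'cy': 214.39939671835083, 'rvec': array([ 1.8536846 ,  1.27453334, -0.70172304]), 'tvec': array([-0.18226161, -0.13769713,  1.5140741 ])}
top {'vfov': 53.52132751624096, 'cx': 272.06089152286944, 'cy': 214.1916313593244, 'rvec': array([ 2.20079705, -2.14780852,  0.17973608]), 'tvec': array([-0.04405146,  0.6086961 ,  1.02100684])}
wrist {'vfov': 65.70646984690485, 'cx': 276.1307213682639, 'cy': 205.83613113415288, 'rvec': array([-2.35643595, -1.66777116, -0.24640305]), 'tvec': array([-0.57362254, -0.03928617,  0.38072668])}
0.15 [-5.32584874e-01 -3.09553474e+00  2.79809139e-03]
```

View pics/scene0.png

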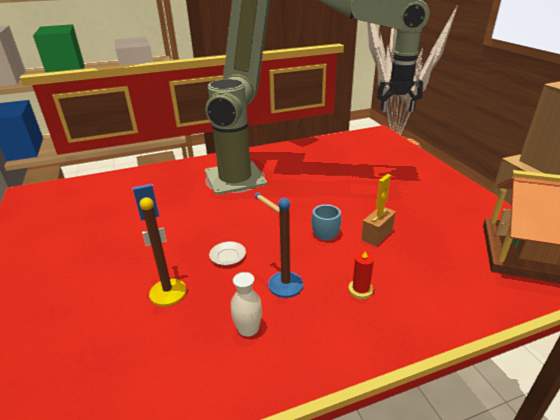

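View pics/top0.png

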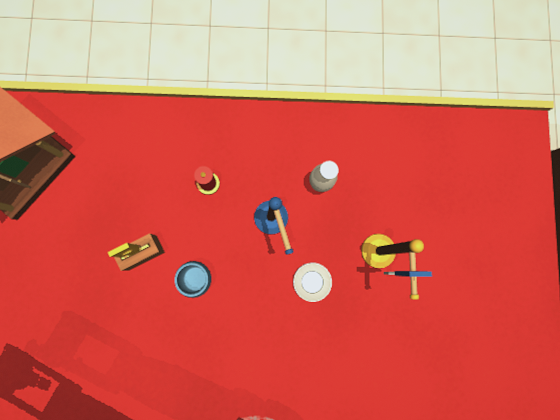

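Scene view: yellow stand with scraper on the left (ball 147,204), blue stand in the middle (ball 284,204), leveller in the block (384,190). Top view: yellow ball (417,246), knob (415,297), blue ball (275,203), knob (289,251), scraper edge-on from (385,274) to (432,274), leveller about (120,250).

```bash
cat > h.py <<'E'
import numpy as np, cv2
from workcell import manip
def ray(i,p):
    h,f=420,210/np.tan(np.radians(i["vfov"])/2)
    R=cv2.Rodrigues(i["rvec"])[0]; d=(np.array(p,float)-[i["cx"],i["cy"]])/f
    if i.get("fish"):
        r=np.hypot(*d); v=np.r_[np.sin(r)*d/max(r,1e-9),np.cos(r)]
    else: v=np.r_[d,1]
    v=R.T@v; return -R.T@i["tvec"], v/np.linalg.norm(v)
def plane(i,p,z):
    c,v=ray(i,p); return c+v*(z-c[2])/v[2]
def tri(obs):
    A=np.zeros((3,3));b=np.zeros(3);P=[]
    for i,p in obs:
        c,v=ray(i,p);M=np.eye(3)-np.outer(v,v);A+=M;b+=M@c;P.append((M,c))
    x=np.linalg.solve(A,b); return x,[round(1e3*np.linalg.norm(M@(x-c)),1) for M,c in P]
def info(n):
    i=manip.camera_info(n)
    if n=="wrist": i["fish"]=True
    return i
def mask(im,col):
    h=cv2.cvtColor(im,cv2.COLOR_RGB2HSV)
    lo,hi={"y":((22,130,80),(32,255,255)),"b":((100,130,40),(118,255,255)),"r":((0,150,40),(8,255,255))}[col]
    return cv2.inRange(h,lo,hi)
def blobs(m,amin=12):
    n,l,s,c=cv2.connectedComponentsWithStats(m)
    return [(s[k].tolist(),c[k].round(1).tolist(),l==k) for k in range(1,n) if s[k][4]>=amin]
E
python3 - <<'E'
from h import *
for n in("scene","top"):
    im=cv2.imread(f"pics/{n}0.png")[:,:,::-1].copy()
    for c in "yb":
        for s,ce,m in blobs(mask(im,c)):
            if s[4]<2500:
                (x,y),(w,h),a=cv2.minAreaRect(np.argwhere(m)[:,::-1].astype(np.float32)); print(n,c,s,ce,"rect",*np.round([x,y,w,h,a],1))
E
python3 - <<'E'
import cv2,numpy as np
a=cv2.imread('pics/top0.png');b=cv2.imread('pics/scene0.png')
t=[cv2.resize(q,(400,300),interpolation=cv2.INTER_CUBIC) for q in (a[225:315,345:465],a[210:300,95:215],b[175:265,100:220],b[165:255,330:450])]
cv2.imwrite('pics/c0.png',np.vstack([np.hstack(t[:2]),np.hstack(t[2:])]))
E
```

```text
scene y [262, 43, 82, 11, 249] [301.4, 48.2] rect 302.5 48.0 3.1 81.3 84.3
scene y [124, 55, 102, 13, 270] [179.1, 60.6] rect 174.5 60.8 3.1 101.7 84.2
scene y [20, 68, 78, 10, 255] [58.2, 72.4] rect 58.4 72.3 3.6 77.3 84.3
scene y [513, 170, 47, 9, 169] [535.9, 173.8] rect 536.0 173.7 46.6 3.7 6.5
scene y [373, 174, 18, 47, 274] [382.1, 194.0] rect 382.0 197.2 10.3 47.7 9.9
scene y [140, 197, 12, 12, 104] [145.9, 202.8] rect 145.5 202.5 11.0 11.0 90.0
scene y [363, 253, 4, 5, 16] [364.5, 255.0] rect 364.5 255.0 4.0 3.0 90.0
scene y [149, 279, 37, 27, 655] [167.5, 293.0] rect 167.1 292.5 24.7 36.9 76.0
scene y [349, 282, 23, 15, 92] [357.7, 291.3] rect 359.1 290.9 23.3 10.0 25.3
scene b [0, 100, 42, 61, 2065] [18.3, 130.7] rect 19.2 129.8 57.5 42.0 83.7
scene b [133, 185, 25, 34, 284] [144.4, 196.1] rect 145.3 201.4 31.6 18.2 77.5
scene b [279, 199, 10, 11, 88] [283.6, 204.0] rect 283.5 204.0 10.0 9.0 90.0
scene b [269, 273, 33, 24, 555] [285.2, 285.5] rect 285.0 284.5 23.0 32.0 90.0
top y [0, 81, 108, 11, 579] [41.7, 85.9] rect 53.5 86.2 107.3 7.2 2.1
top y [97, 85, 21, 1, 21] [107.
[... 1086 characters left out ...]
3] rect 378.0 240.5 11.0 28.0 90.0
top y [414, 241, 9, 10, 71] [418.2, 245.4] rect 418.0 245.5 9.0 8.0 90.0
top y [108, 243, 22, 14, 118] [118.5, 249.5] rect 118.5 249.5 4.9 21.9 63.4
top y [124, 250, 7, 5, 16] [127.4, 252.1] rect 127.1 252.1 2.2 7.0 71.6
top y [362, 251, 5, 8, 25] [364.1, 254.7] rect 364.0 254.5 7.0 4.0 90.0
top y [370, 253, 25, 15, 276] [380.8, 259.6] rect 382.0 260.0 14.0 24.0 90.0
top y [413, 294, 5, 5, 21] [415.1, 296.3] rect 415.0 296.0 4.0 4.0 90.0
top b [255, 197, 32, 37, 645] [269.1, 215.8] rect 270.5 216.9 31.8 32.2 61.4
top b [286, 249, 7, 5, 22] [288.8, 251.0] rect 288.7 250.9 3.2 6.3 76.0
top b [395, 272, 36, 4, 132] [413.7, 273.4] rect 412.5 273.5 3.0 35.0 90.0
```

View pics/c0.png

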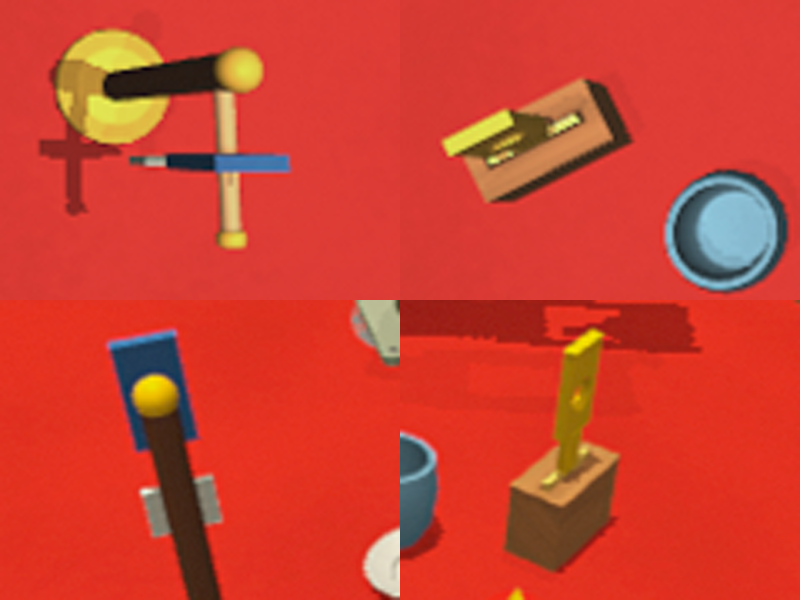

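```bash
python3 - <<'E'
from h import *
np.set_printoptions(precision=4,suppress=True)
S,T=info("scene"),info("top")
print("cams",ray(S,(280,210))[0],ray(T,(280,210))[0])
for n,s,t in [("yball",(145.9,203),(418,245.5)),("bball",(283.6,204.2),(275.3,203.3)),("scr_top",(142.8,186.5),(421,273.5)),("lev_top",(384.5,176.5),(118.5,249.5))]:
    print(n,*tri([(S,s),(T,t)]))
print("yfoot",plane(S,(167.5,292),.014),plane(T,(379,251),.014))
print("bfoot",plane(S,(285.3,285),.014),plane(T,(271,217),.014))
print("yball@.27",plane(T,(418,245.5),.27),"bball@.25",plane(T,(275.3,203.3),.25))
print("yknob",plane(T,(415,296.5),.244),"bknob",plane(T,(288.8,251),.224))
for z,a in [(.28,[(410,273.5),(432,273.5)]),(.195,[(108.8,254.3),(128.3,244.6)])]:
    p=[plane(T,q,z) for q in a];d=p[1]-p[0];print(p,np.linalg.norm(d),np.degrees(np.arctan2(d[1],d[0])))
print("slot",plane(T,(122,257),.07),plane(T,(151,243),.07))
for n,c,z in[("vase",(324,177),.12),("candle",(207,181),.05),("pot",(193,279),.08),("saucer",(313,282),.016)]:print(n,plane(T,c,z))
E
```

```text
cams [ 1.3191 -0.2835  0.7241] [0.4761 0.0107 1.09  ]
yball [ 0.5255 -0.3121  0.2684] [np.float64(1.7), np.float64(1.7)]
bball [ 0.6065 -0.0267  0.2447] [np.float64(0.9), np.float64(0.9)]
scr_top [ 0.4703 -0.3122  0.2798] [np.float64(1.8), np.float64(1.8)]
lev_top [0.5065 0.3007 0.1965] [np.float64(1.5), np.float64(1.5)]
yfoot [ 0.5366 -0.3104  0.014 ] [ 0.5237 -0.311   0.014 ]
bfoot [ 0.6203 -0.0305  0.014 ] [ 0.6053 -0.0276  0.014 ]
yball@.27 [ 0.5251 -0.3133  0.27  ] bball@.25 [ 0.6054 -0.0273  0.25  ]
yknob [ 0.4232 -0.315   0.244 ] bknob [ 0.51   -0.0587  0.224 ]
[array([ 0.4695, -0.2922,  0.28  ]), array([ 0.4704, -0.3359,  0.28  ])] 0.04369046867972847 -88.78748850977648
[array([0.4953, 0.3192, 0.195 ]), array([0.5167, 0.28  , 0.195 ])] 0.04469454629122074 -61.432575229462564
slot [0.4922 0.3306 0.07  ] [0.5275 0.2636 0.07  ]
vase [ 0.6922 -0.1483  0.12  ]
candle [0.6883 0.1376 0.05  ]
pot [0.4438 0.1573 0.08  ]
saucer [ 0.4405 -0.1387  0.016 ]
```

Heights check out: scraper top 0.280, leveller top 0.1965, and knob–post distances 0.101–0.102 in both stands. I'll check IK for all the poses, move, and look with the wrist camera from close by.

```bash
cat >> h.py <<'E'
from scipy.spatial.transform import Rotation
def rv(a):  # tool down, closing line y at world yaw a (rad)
    y=np.array([np.cos(a),np.sin(a),0]);z=np.array([0,0,-1.])
    return Rotation.from_matrix(np.c_[np.cross(y,z),y,z]).as_rotvec()
def snap(tag):
    i=info("wrist");im=manip.grab_frame("wrist");cv2.imwrite(f"pics/{tag}.png",im[:,:,::-1]);np.save(f"pics/{tag}.npy",i,allow_pickle=True);return i,im
E
python3 - <<'E'
from h import *
np.set_printoptions(precision=3,suppress=True)
P={"scr":((.470,-.3135),.030),"blue":((.553,-.0445),.313),"bout":((.475,-.07),.313),"lev":((.5065,.3005),.499),"yel":((.468,-.3135),.03),"yout":((.37,-.317),.03)}
for s in (0,np.pi):
  for n,(p,a) in P.items():
    for z in(.27,.42):print(n,round(s),z,manip.solve_ik((*p,z),rv(a+s)))
E
```

```text
scr 0 0.27 [-0.741  0.167  1.537 -0.     1.438 -0.771]
scr 0 0.42 [-0.741  0.11   1.3   -0.     1.732 -0.771]
blue 0 0.27 [-0.236  0.145  1.562 -0.     1.435 -0.549]
blue 0 0.42 [-0.236  0.088  1.324 -0.     1.73  -0.549]
bout 0 0.27 [-0.327 -0.018  1.735 -0.     1.425 -0.64 ]
bout 0 0.42 [-0.327 -0.079  1.492 -0.     1.729 -0.64 ]
lev 0 0.27 [ 0.389  0.218  1.476 -0.     1.447 -0.11 ]
lev 0 0.42 [ 0.389  0.164  1.239 -0.     1.738 -0.11 ]
yel 0 0.27 [-0.744  0.163  1.541 -0.     1.438 -0.774]
yel 0 0.42 [-0.744  0.107  1.304 -0.     1.731 -0.774]
yout 0 0.27 [-0.886 -0.002  1.719  0.     1.425 -0.916]
yout 0 0.42 [-0.886 -0.063  1.477  0.     1.728 -0.916]
scr 3 0.27 [-0.741  0.167  1.537 -0.     1.438  2.37 ]
scr 3 0.42 [-0.741  0.11   1.3   -0.     1.732  2.37 ]
blue 3 0.27 [-0.236  0.145  1.562 -0.     1.435  2.592]
blue 3 0.42 [-0.236  0.088  1.324 -0.     1.73   2.592]
bout 3 0.27 [-0.327 -0.018  1.735 -0.     1.425  2.502]
bout 3 0.42 [-0.327 -0.079  1.492 -0.     1.729  2.502]
lev 3 0.27 None
lev 3 0.42 None
yel 3 0.27 [-0.744  0.163  1.541 -0.     1.438  2.368]
yel 3 0.42 [-0.744  0.107  1.304 -0.     1.731  2.368]
yout 3 0.27 [-0.886 -0.002  1.719 -0.     1.425  2.225]
yout 3 0.42 [-0.886 -0.063  1.477 -0.     1.728  2.225]
```

```bash
python3 - <<'E'
from h import *
p=manip.read_position(); manip.move_l((p[0],p[1],.42),rate=.3)
manip.goto((.46,-.06,.42),rv(.313)); snap("b1")
manip.goto((.53,-.06,.42),rv(.313)); snap("b2")
manip.gripper_to(.4)
manip.goto((.42,-.3135,.42),rv(.03)); snap("s1")
manip.goto((.47,-.3135,.40),rv(.03)); snap("s2")
print(manip.read_t(),manip.read_position())
t=[cv2.resize(cv2.imread(f"pics/{n}.png"),(400,300)) for n in("b1","b2","s1","s2")]
cv2.imwrite("pics/w.png",np.vstack([np.hstack(t[:2]),np.hstack(t[2:])]))
for n in("b1","b2","s1","s2"):
    im=cv2.imread(f"pics/{n}.png")[:,:,::-1].copy()
    for c in "yb":
        for s,ce,m in blobs(mask(im,c),60):print(n,c,s,ce)
E
```

```text
5.7667 [ 0.47068529 -0.31227135  0.39970118]
b1 y [449, 0, 111, 316, 2235] [515.5, 166.8]
b1 y [422, 77, 23, 32, 231] [429.1, 95.0]
b1 y [346, 195, 56, 4, 185] [373.6, 196.6]
b1 y [246, 275, 23, 32, 459] [256.0, 288.9]
b1 y [273, 278, 18, 30, 350] [281.7, 292.8]
b1 b [339, 139, 48, 49, 1478] [360.4, 161.4]
b1 b [319, 189, 8, 14, 99] [322.3, 195.6]
b1 b [409, 191, 24, 24, 445] [420.5, 202.4]
b1 b [226, 328, 8, 23, 99] [229.6, 340.1]
b2 y [429, 0, 114, 306, 2620] [495.1, 155.3]
b2 y [388, 61, 27, 33, 266] [396.3, 79.9]
b2 y [324, 175, 21, 4, 71] [334.6, 176.5]
b2 y [211, 265, 23, 30, 418] [220.7, 278.3]
b2 y [236, 267, 21, 32, 417] [246.4, 284.1]
b2 b [301, 125, 50, 45, 1452] [323.2, 146.0]
b2 b [255, 169, 7, 14, 95] [258.0, 175.6]
b2 b [349, 168, 26, 27, 531] [361.7, 181.0]
b2 b [176, 315, 14, 28, 145] [182.1, 328.0]
s1 y [474, 0, 65, 347, 2283] [519.0, 170.5]
s1 y [346, 135, 18, 28, 306] [355.4, 149.2]
s1 y [314, 141, 37, 40, 527] [330.8, 157.0]
s1 y [381, 185, 22, 24, 375] [391.5, 196.9]
s1 y [287, 187, 27, 5, 85] [299.1, 189.0]
s1 b [367, 0, 46, 23, 799] [390.7, 9.5]
s1 b [314, 161, 25, 61, 895] [328.4, 189.3]
s2 y [467, 0, 63, 342, 2494] [510.3, 168.7]
s2 y [319, 135, 19, 35, 414] [328.4, 152.9]
s2 y [284, 142, 31, 41, 880] [297.9, 161.5]
s2 y [220, 188, 9, 14, 108] [224.1, 194.7]
s2 y [239, 192, 25, 6, 78] [251.4, 194.3]
s2 y [331, 192, 25, 25, 456] [343.6, 204.1]
s2 b [343, 0, 48, 17, 589] [367.5, 6.5]
s2 b [270, 164, 11, 67, 606] [275.1, 197.9]
```

View pics/w.png

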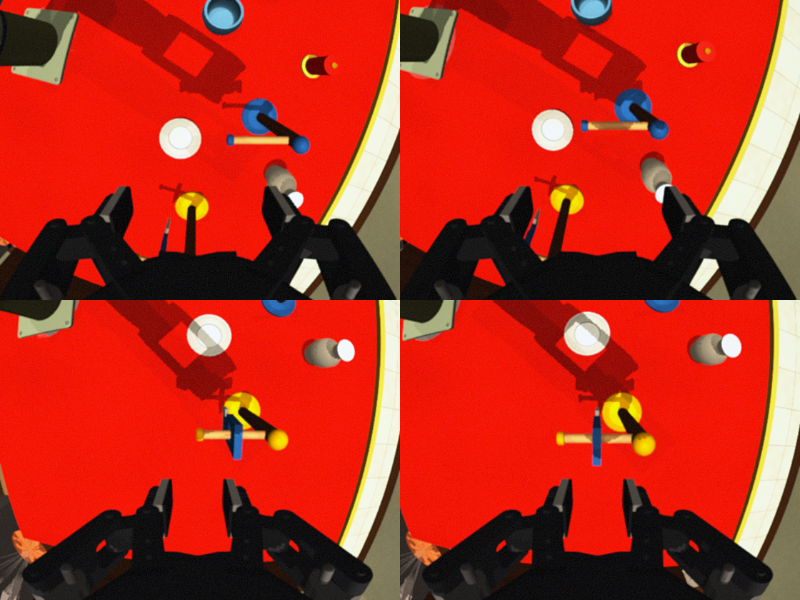

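Wrist views: blue ball (420,202)/(362,181) and knob (322,196)/(258,176); yellow ball (391,197)/(344,204), yellow knob (224,195), scraper edge-on at column about 276 in s2.

```bash
python3 - <<'E'
from h import *
np.set_printoptions(precision=4,suppress=True)
L=lambda n:np.load(f"pics/{n}.npy",allow_pickle=True).item()
B1,B2,S1,S2=map(L,("b1","b2","s1","s2"));T=info("top");S=info("scene")
print("bball",*tri([(B1,(420.5,202.4)),(B2,(361.7,181))]),*tri([(B1,(420.5,202.4)),(B2,(361.7,181)),(T,(275.3,203.3))]))
print("bknob",*tri([(B1,(322.3,195.6)),(B2,(258,175.6))]),*tri([(B1,(322.3,195.6)),(B2,(258,175.6)),(T,(288.8,251))]))
print("yball",*tri([(S1,(391.5,196.9)),(S2,(343.6,204.1))]),*tri([(S1,(391.5,196.9)),(S2,(343.6,204.1)),(T,(418,245.5)),(S,(145.9,203))]))
print("yknob",*tri([(S2,(224.1,194.7)),(T,(415,296.5))]))
for n in("s1","s2"):
    im=cv2.imread(f"pics/{n}.png")[:,:,::-1].copy();h=cv2.cvtColor(im,cv2.COLOR_RGB2HSV)
    m=mask(im,"b")
    for s,c,b in blobs(m,200):
        if s[1]>100:
            for y in range(s[1],s[1]+s[3],4):
                x=np.where(b[y])[0]; print(n,y,x.min(),x.max(),h[y,x,2].astype(int)[::3])
E
```

```text
bball [ 0.6066 -0.0263  0.2484] [np.float64(0.0), np.float64(0.0)] [ 0.6058 -0.0265  0.2498] [np.float64(0.4), np.float64(0.6), np.float64(0.9)]
bknob [ 0.5104 -0.0579  0.2241] [np.float64(0.2), np.float64(0.2)] [ 0.5104 -0.0584  0.223 ] [np.float64(0.5), np.float64(0.1), np.float64(0.5)]
yball [ 0.5269 -0.3113  0.2734] [np.float64(0.4), np.float64(0.4)] [ 0.5272 -0.312   0.2699] [np.float64(1.0), np.float64(0.9), np.float64(2.4), np.float64(1.8)]
yknob [ 0.4231 -0.3158  0.2418] [np.float64(0.0), np.float64(0.0)]
s1 161 319 324 [44 55]
s1 165 314 328 [45 47 48 50 46]
s1 169 314 332 [48 45 40 42 48 49 55]
s1 173 314 336 [41 43 52 44 54 58 55]
s1 177 314 338 [ 41  51  88  41  97 113 111 110]
s1 181 323 338 [ 52  43 108 111 108]
s1 185 325 338 [ 43  91 111 112 157]
s1 189 325 338 [ 40 145 204 194 201]
s1 193 324 338 [ 42 151 186 182 189]
s1 197 318 337 [ 49  69  40 158 183 184 181]
s1 201 320 337 [ 40  50 169 189 186 182]
s1 205 324 337 [ 41 168 189 187 185]
s1 209 324 337 [ 41 135 188 182 188]
s1 213 325 336 [ 44 175 182 184]
s1 217 326 336 [ 96 188 184 182]
s1 221 327 336 [165 186 187 183]
s2 164 273 278 [49 46]
s2 168 272 278 [50 48 46]
s2 172 272 279 [50 47 49]
s2 176 272 279 [50 45 47]
s2 180 271 280 [103 108 103  97]
s2 184 271 279 [109 104 107]
s2 188 270 280 [107 104 108 106]
s2 192 270 280 [109 107 113 108]
s2 196 270 280 [108 111 109 105]
s2 200 271 279 [108 104 108]
s2 204 271 279 [112 114 112]
s2 208 271 279 [100 104  96]
s2 212 271 279 [92 98 96]
s2 216 271 279 [102  98  91]
s2 220 271 279 [172 158 105]
s2 224 271 279 [187 189 185]
s2 228 271 279 [183 186 183]
```

```bash
python3 - <<'E'
from h import *
np.set_printoptions(precision=4,suppress=True)
L=lambda n:np.load(f"pics/{n}.npy",allow_pickle=True).item()
for n,ps in(("s1",[(332,223),(332,189),(333,178)]),("s2",[(275,231.5),(275,188),(275.3,179)])):
    print(n,ray(L(n),(280,200))[0],[plane(L(n),p,.28) for p in ps])
E
```

```text
s1 [ 0.4181 -0.2382  0.5497] [array([ 0.4712, -0.3353,  0.28  ]), array([ 0.4686, -0.3041,  0.28  ]), array([ 0.4688, -0.2944,  0.28  ])]
s2 [ 0.4689 -0.2373  0.5284] [array([ 0.4709, -0.3352,  0.28  ]), array([ 0.4697, -0.2985,  0.28  ]), array([ 0.4696, -0.2913,  0.28  ])]
```

```bash
python3 - <<'E'
from h import *
np.set_printoptions(precision=4,suppress=True)
manip.sleep(.2);print(manip.read_position())
print(manip.move_l((.470,-.3137,.269),rotation=rv(.034),rate=.12,max_force=12),manip.read_position(),manip.read_force())
manip.gripper_to(0,force=60);print(manip.read_gripper_width()*85,manip.read_grasp_force(),manip.read_position(),manip.read_force())
p=np.array(manip.read_position());np.save("grasp.npy",p)
manip.move_l(p+[0,0,.008],rate=.05);manip.sleep(.2);print(manip.read_position(),manip.read_force())
snap("g1");f=manip.grab_frame("scene");cv2.imwrite("pics/g1s.png",f[:,:,::-1])
a=cv2.resize(cv2.imread("pics/g1.png"),(400,300));b=cv2.resize(f[140:290,60:260,::-1],(400,300))
cv2.imwrite("pics/g.png",np.hstack([a,b]));print(manip.read_t())
E
```

```text
[ 0.4698 -0.3134  0.4011]
False [ 0.4705 -0.3142  0.2701] [ 1.356  -0.2939 -0.4626]
8.495679928020762 59.81297850608826 [ 0.4703 -0.3141  0.2701] [-1.4712  0.5483  3.2305]
[ 0.4701 -0.3139  0.2776] [ 0.3581  0.1493 -0.9521]
8.175
```

View pics/g.png

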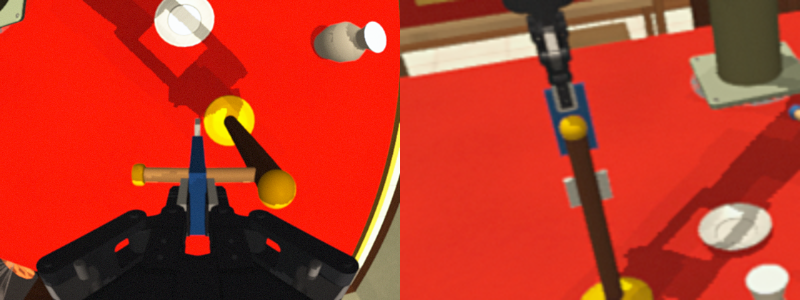

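The scraper is held squarely by the solid part, clear of the peg. Sliding it off and carrying it over.

```bash
python3 - <<'E'
from h import *
np.set_printoptions(precision=4,suppress=True)
g=np.load("grasp.npy");d=np.array([-.9994,-.034,0])
print(manip.move_l(g+[0,0,.008]+d*.085,rate=.08,max_force=8),manip.read_position(),manip.read_force())
E
```

```text
False [ 0.3856 -0.317   0.2781] [-0.0563  0.5504 -1.9645]
```

```bash
python3 - <<'E'
from h import *
np.set_printoptions(precision=4,suppress=True)
manip.move_l((.385,-.317,.40),rate=.25)
a=.3194;u=np.array([np.cos(a),np.sin(a),0]);k=np.array([.5105,-.0583,0])
manip.goto((*(k-u*.045)[:2],.40),rv(a))
manip.move_l((*(k-u*.045)[:2],.258),rotation=rv(a),rate=.2);manip.sleep(.2)
print(manip.read_position(),manip.read_force(),manip.read_gripper_width()*85,manip.read_t())
i,im=snap("i1");f=manip.grab_frame("scene");cv2.imwrite("pics/i1s.png",f[:,:,::-1])
cv2.imwrite("pics/i.png",np.hstack([cv2.resize(im[60:360,80:480,::-1],(400,300)),cv2.resize(f[140:290,180:380,::-1],(400,300),interpolation=cv2.INTER_CUBIC)]))
E
```

```text
[ 0.4688 -0.0729  0.2597] [ 0.5806  0.3879 -1.8509] 8.658235017149222 12.0917
```

View pics/i.png

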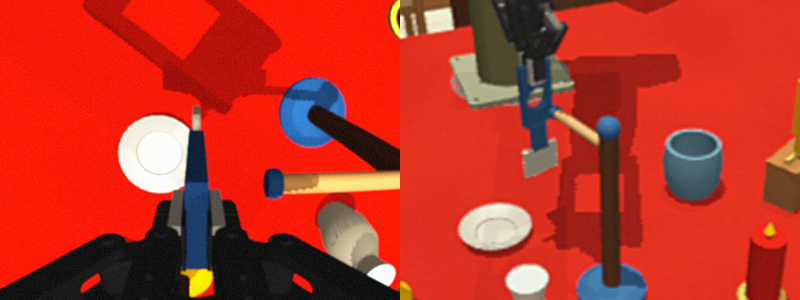

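The wrist view shows the scraper square to the peg, with the knob at about (273,183) in the crop. The scene view shows the eye at about knob height. Inserting with a force guard.

```bash
python3 - <<'E'
from h import *
np.set_printoptions(precision=4,suppress=True)
av=lambda:np.mean([manip.read_position() for _ in range(20)],0)
print(av())
a=.3194;u=np.array([np.cos(a),np.sin(a),0]);k=np.array([.5105,-.0583,.258])
print(manip.move_l(k+u*.045,rate=.06,max_force=6),av(),manip.read_force(),manip.read_t())
E
```

```text
[ 0.4684 -0.0726  0.2591]
False [ 0.553  -0.0443  0.258 ] [-0.1375 -0.0444 -1.4655] 13.8417
```

```bash
python3 - <<'E'
from h import *
np.set_printoptions(precision=4,suppress=True)
F=lambda:np.mean([manip.read_force() for _ in range(20)],0)
a=.3194;u=np.array([np.cos(a),np.sin(a),0]);k=np.array([.5105,-.0583,.25])+u*.045
print(F(),manip.move_l(k,rate=.03,max_force=4));manip.sleep(.2);print(manip.read_position(),F())
i,im=snap("r1");f=manip.grab_frame("scene");cv2.imwrite("pics/r1s.png",f[:,:,::-1])
cv2.imwrite("pics/r.png",np.hstack([cv2.resize(im[60:360,80:480,::-1],(400,300)),cv2.resize(f[155:230,230:330,::-1],(400,300),interpolation=cv2.INTER_CUBIC)]))
E
```

```text
[-0.1375 -0.0444 -1.4655] True
[ 0.5532 -0.0443  0.25  ] [-0.8051 -0.4537  6.3161]
```

View pics/r.png

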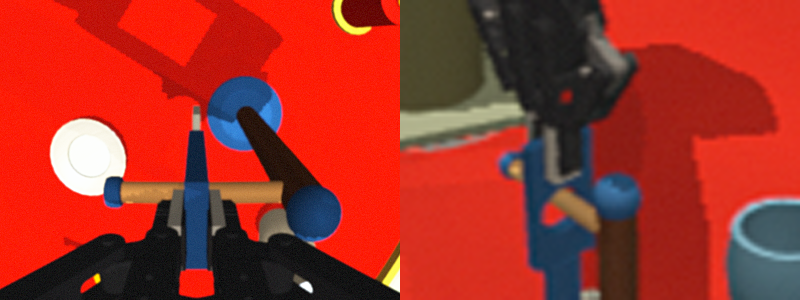

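The peg goes through the eye and the scraper rests on it, since the force turned upward at the expected height. Releasing.

```bash
python3 - <<'E'
from h import *
np.set_printoptions(precision=4,suppress=True)
a=.3194;u=np.array([np.cos(a),np.sin(a),0]);k=np.array([.5105,-.0583,.251])+u*.045
manip.move_l(k,rate=.02);manip.gripper_to(.4);print(manip.read_gripper_width()*85,manip.read_grasp_force())
manip.sleep(.3);manip.move_l((k[0],k[1],.33),rate=.1);manip.move_l((k[0],k[1],.42),rate=.3);manip.sleep(.3)
f=manip.grab_frame("scene");cv2.imwrite("pics/h1s.png",f[:,:,::-1])
t=manip.grab_frame("top");cv2.imwrite("pics/h1t.png",t[:,:,::-1])
i,im=snap("h1")
manip.goto((.50,.285,.40),rv(.499));manip.sleep(.2);j,im2=snap("l1")
manip.goto((.5065,.3005,.33),rv(.499));manip.sleep(.2);j,im3=snap("l2")
R=lambda q,w=400:cv2.resize(q[...,::-1],(400,300),interpolation=cv2.INTER_CUBIC)
cv2.imwrite("pics/l.png",np.vstack([np.hstack([R(f[155:275,220:380]),R(im)]),np.hstack([R(im2),R(im3)])]))
T=info("top");S=info("scene");print(manip.read_t())
for n,q in(("l1",im2),("l2",im3)):
    for s,c,b in blobs(mask(q,"y"),60):print(n,s,c)
E
```

```text
34.015153990575186 0.0
19.4
l1 [533, 37, 27, 22, 393] [546.6, 48.0]
l1 [430, 128, 119, 188, 1549] [492.2, 223.1]
l1 [285, 150, 10, 40, 202] [289.9, 170.5]
l1 [372, 365, 17, 17, 113] [379.8, 372.6]
l1 [152, 371, 22, 20, 211] [161.5, 380.5]
l2 [445, 147, 115, 180, 1505] [505.8, 238.2]
l2 [270, 172, 12, 49, 380] [275.5, 199.0]
l2 [387, 377, 14, 14, 91] [393.1, 383.3]
l2 [138, 395, 9, 10, 62] [141.5, 399.4]
```

View pics/l.png

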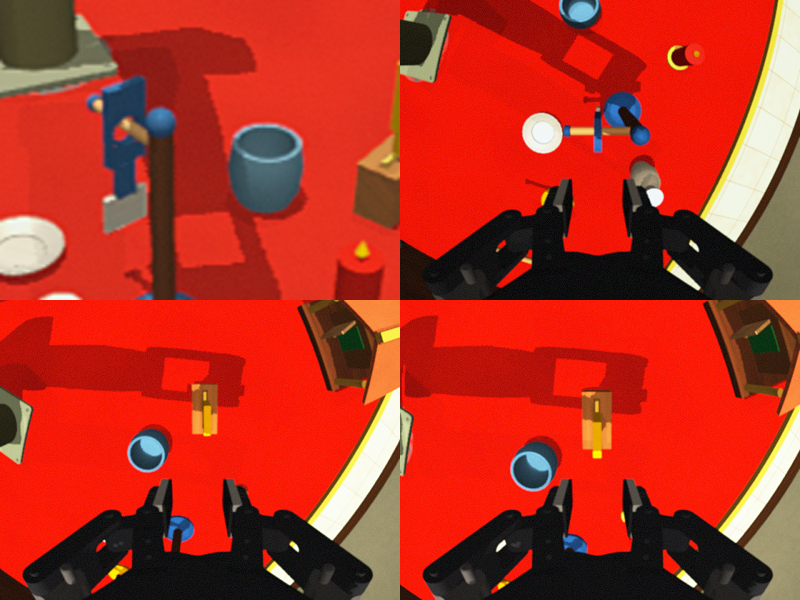

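The scraper hangs upright on the blue peg, released. The leveller is edge-on in the wrist views, its top ending at about (276,221) in l2. Refining its pose.

```bash
python3 - <<'E'
from h import *
np.set_printoptions(precision=4,suppress=True)
for n in("l1","l2"):
    i=np.load(f"pics/{n}.npy",allow_pickle=True).item()
    im=cv2.imread(f"pics/{n}.png")[:,:,::-1].copy();V=im.max(2)
    b=[b for s,c,b in blobs(mask(im,"y"),150) if 260<c[0]<300 and 100<c[1]<260][0]
    for y in range(150 if n=="l1" else 172,222,4):
        x=np.where(b[y])[0]
        if len(x):
            m=(x.min()+x.max())/2;print(n,y,x.min(),x.max(),int(np.median(V[y,x])),plane(i,(m,y),.195))
    y=np.where(b)[0].max()+.5;print("end",y)
E
```

```text
l1 150 287 293 236 [0.4979 0.319  0.195 ]
l1 154 289 293 235 [0.5008 0.3158 0.195 ]
l1 158 288 292 235 [0.502  0.3116 0.195 ]
l1 162 287 293 235 [0.504  0.3079 0.195 ]
l1 166 288 291 234 [0.5056 0.304  0.195 ]
l1 170 287 293 235 [0.5081 0.3005 0.195 ]
l1 174 287 292 236 [0.5098 0.2965 0.195 ]
l1 178 288 293 234 [0.5128 0.2932 0.195 ]
l1 182 287 292 235 [0.514 0.289 0.195]
l1 186 285 293 236 [0.5156 0.2849 0.195 ]
end 189.5
l2 172 279 279 238 [0.4999 0.3215 0.195 ]
l2 176 272 278 235 [0.4986 0.3169 0.195 ]
l2 180 272 279 236 [0.5007 0.314  0.195 ]
l2 184 271 280 234 [0.5023 0.311  0.195 ]
l2 188 272 280 235 [0.5044 0.3081 0.195 ]
l2 192 272 277 235 [0.5049 0.3044 0.195 ]
l2 196 272 280 234 [0.5077 0.302  0.195 ]
l2 200 271 279 235 [0.5087 0.2984 0.195 ]
l2 204 272 280 235 [0.5112 0.2957 0.195 ]
l2 208 272 279 234 [0.5125 0.2923 0.195 ]
l2 212 270 281 250 [0.5142 0.2891 0.195 ]
l2 216 270 281 252 [0.516  0.2859 0.195 ]
l2 220 271 281 252 [0.5182 0.2829 0.195 ]
end 220.5
```

```bash
python3 - <<'E'
from h import *
np.set_printoptions(precision=4,suppress=True)
av=lambda:np.mean([manip.read_position() for _ in range(20)],0)
a=np.radians(90-61.3)
print(manip.solve_ik((.42,0,.47),rv(.2)),manip.solve_ik((.507,.301,.47),rv(a)),manip.solve_ik((.378,-.317,.47),rv(.034)))
print(manip.move_l((.507,.301,.184),rotation=rv(a),rate=.1,max_force=12));manip.sleep(.2);print(av(),manip.read_force())
manip.gripper_to(0,force=60);print(manip.read_gripper_width()*85,manip.read_grasp_force(),av())
print(manip.move_l((.507,.301,.26),rate=.07,max_force=12));print(av(),manip.read_force())
manip.move_l((.507,.301,.47),rate=.25);manip.sleep(.2);print(manip.read_force(),manip.read_gripper_width()*85,manip.read_t())
E
```

```text
[-0.2067 -0.2112  1.5084 -0.      1.8444 -0.4067] [ 0.389   0.169   1.1353  0.      1.8373 -0.1119] [-0.8735 -0.0472  1.3633  0.      1.8255 -0.9075]
False
[0.5073 0.3011 0.1846] [0.2662 0.1495 0.2852]
8.737555413370298 60.14769673347473 [0.5073 0.3011 0.1844]
False
[0.5066 0.3008 0.2592] [ 0.4758  0.247  -2.8619]
[-0.3239 -0.333  -1.1806] 8.662191942096218 23.9667
```

```bash
python3 - <<'E'
from h import *
np.set_printoptions(precision=4,suppress=True)
manip.goto((.42,0,.47),rv(.2));manip.goto((.375,-.3173,.47),rv(.0355))
manip.move_l((.375,-.3173,.278),rotation=rv(.0355),rate=.2);manip.sleep(.3)
print(np.mean([manip.read_position() for _ in range(20)],0),manip.read_gripper_width()*85,manip.read_t())
i,im=snap("y1");f=manip.grab_frame("scene");cv2.imwrite("pics/y1s.png",f[:,:,::-1])
cv2.imwrite("pics/y.png",np.hstack([cv2.resize(im[60:360,80:480,::-1],(400,300)),cv2.resize(f[150:270,80:240,::-1],(400,300),interpolation=cv2.INTER_CUBIC)]))
E
```

```text
[ 0.3753 -0.3176  0.2788] 8.748114229913178 27.7833
```

View pics/y.png

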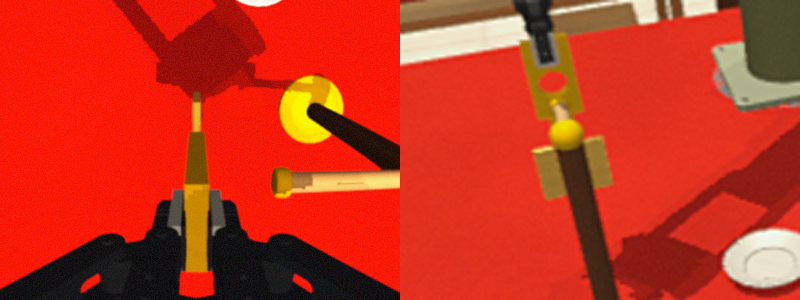

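```bash
python3 - <<'E'
from h import *
np.set_printoptions(precision=4,suppress=True)
S=info("scene")
im=cv2.imread("pics/y1s.png")[:,:,::-1].copy();m=mask(im,"r")
for s,c,b in blobs(m,8):
    if 130<c[0]<150 and 172<c[1]<192:
        o,v=ray(S,c);print("eye",s,c,o+v*(.375-o[0])/v[0])
ball=tri([(S,(145.9,203))]*1+[(info("top"),(418,245.5))])[0]
o,v=ray(S,(145.9,202.8));print("ball in scene view at x=.527",o+v*(.527-o[0])/v[0])
E
```

```text
eye [136, 179, 11, 8, 69] [140.6, 182.3] [ 0.375  -0.3163  0.2416]
ball in scene view at x=.527 [ 0.527  -0.3105  0.269 ]
```

Eye measured at y −0.3163 and z 0.2416, against the peg axis at −0.317 and 0.240, so it is centred to about 2 mm. Inserting.

```bash
python3 - <<'E'
from h import *
np.set_printoptions(precision=4,suppress=True)
F=lambda:np.mean([manip.read_force() for _ in range(20)],0)
s=manip.move_l((.468,-.3140,.278),rate=.06,max_force=6);print(s,manip.read_position(),F())
if not s:
    s=manip.move_l((.468,-.3140,.268),rate=.03,max_force=4);manip.sleep(.2)
    p=np.mean([manip.read_position() for _ in range(20)],0);print(s,p,F(),manip.read_t())
    f=manip.grab_frame("scene");i,im=snap("z1")
    cv2.imwrite("pics/z.png",np.hstack([cv2.resize(im[60:360,80:480,::-1],(400,300)),cv2.resize(f[150:270,80:240,::-1],(400,300),interpolation=cv2.INTER_CUBIC)]))
E
```

```text
False [ 0.4677 -0.3141  0.278 ] [-0.3774  0.4145 -1.4318]
True [ 0.468  -0.3142  0.2691] [-0.5105  0.0622  4.9889] 30.1333
```

Contact came at 0.269, the height expected for hanging. Releasing and checking.

```bash
python3 - <<'E'
from h import *
manip.move_l((.468,-.314,.2695),rate=.02);manip.gripper_to(.4);print(manip.read_gripper_width()*85,manip.read_grasp_force())
manip.sleep(.3);manip.move_l((.468,-.314,.34),rate=.1);manip.move_l((.468,-.314,.42),rate=.3);manip.sleep(.5)
f=manip.grab_frame("scene");t=manip.grab_frame("top");i,im=snap("e1")
R=lambda q:cv2.resize(q[...,::-1],(400,300),interpolation=cv2.INTER_CUBIC)
cv2.imwrite("pics/e.png",np.vstack([np.hstack([R(f[150:270,90:250]),R(f[150:300,210:410])]),np.hstack([R(im),R(t)])]));print(manip.read_t())
E
```

```text
34.126831853235046 0.0
33.075
```

View pics/e.png

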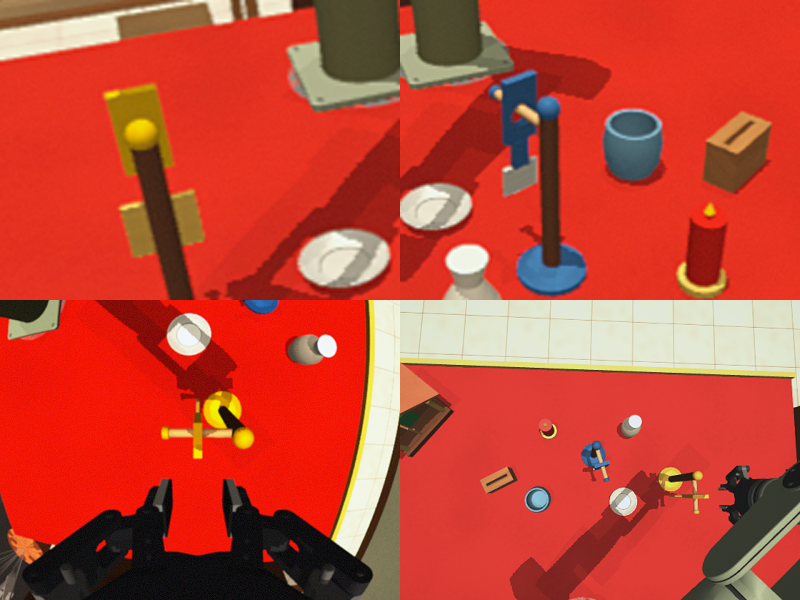

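Both tools hang upright on their own pegs, the leveller crossing its peg at about (197,433) in the wrist panel. The bystanders are where they were.

```bash
python3 -c "
from workcell import manip
print(manip.hand_in())"
```

```text
the job is handed in; nothing more can be done
None
```

The scraper hangs on the blue stand and the leveller on the yellow stand, both upright and released; the bystanders look unmoved in the last pictures. I handed the job in soon after the clock read 33 s, and the hand-in call returned no verdict.

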